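Clamp the tin with the outer ring only

TASK

Take the tin of olives from the left front of the worktop and stand it upright on the bed of the jar clamp, between its two jaws, and let go of it. Then turn only the wide outer ring of the nested knobs clockwise until the jaws hold the tin snugly, with about one kilogram's push (10 N, felt as the ring growing stiffer; twice that is too much and dents the tin), leaving the small inner knob exactly as it is set. Let go and leave the other things on the worktop where they are.

Things in the scene. Friction and masses are not known exactly. Their poses are not given: they have to be found in the camera images.
- tin: the tin of olives at the left front of the worktop (not the one far at the back): an upright tin can with a teal label, 57 mm across, 72 mm tall, 0.2 to 0.4 kg. Origin at the centre of its underside, z up. Mind the tall wine rack behind: its upright reaches forward to about x 0.57 m at y 0.07 m, its low feet to x 0.50 m at y 0.24 m; carry things past nearer to the robot.
- clamp: the jar clamp, fixed to the worktop: a bare-metal bed 100 mm (its x) by 270 mm (its y), top 12 mm above the worktop. Origin at the centre of the bed's underside, z up. At its -y end a grey housing (x -42 to 42, y -130 to -42 mm, 50 mm high) carries two nested knobs on one vertical axis at x 0, y -88 mm; at its +y end stands the V jaw, the moving pad between them.
- jaw_pad: the moving jaw's flat black rubber pad, 44 mm wide, 16 to 58 mm above the worktop. Origin in the plane of its face, x 0 of the clamp, at worktop height: its y in the clamp's frame is the face's position, 3 to 8 mm at the start. The outer ring drives it to +y, 10 mm per rad clockwise: it slides the tin into the V, then squeezes it. Its spring gives about 1 mm per 8 N.
- ring_top (a point): centre of the outer ring's top face, 69 mm above the worktop. The ring: dark knurled disc, 58 mm across, 18 mm high, free all round, turns about the vertical, stays where left. Dry friction 0.20 N m (its sign flips if the hand springs back on stopping), plus 0.010 N m per newton of jaw push: watch for the change. It takes 1 to 2 rad clockwise from above to meet the seated tin: often a second grip.
- inner_mark (a point): the white mark at the rim of the top of the inner knob, 11 mm from the knobs' axis. The inner knob is a small light-metal knob, 24 mm across, standing on the same axis above the ring, from 70 to 90 mm above the worktop. It spins very easily when touched and must stay as set.
- shaker: bystander: a glass salt shaker, 44 mm across, 90 mm tall. Origin at the centre of its underside.
- measure: bystander: a bare-metal jigger (double cone measuring cup), 43 mm across, 78 mm tall. Origin at the centre of its underside.
- tea_light: bystander: a tea light in a metal cup, 38 mm across, 15 mm tall. Origin at the centre of its underside.
- tin_place (a point): point on the bed's top between the open jaws, at x 0, y 41.5 mm of the clamp, 12 mm above the worktop: a tin with the centre of its underside here clears both jaws by about 4 mm or more. Its two sides along the clamp's x are free for fingers. Axes as the clamp's.
- v_middle (a point): middle of the V jaw's range, at x 0, y 49 mm of the clamp, on the bed: the V jaw (two upright cheeks at 90 degrees, opening to -y, up to 58 mm above the worktop, within x -36 to 36 mm) seats the tin with its centre here, give or take 3 mm along y. It is preset anywhere in that range, is not measured, and does not give when pressed.
Mind the look-alikes: they are no part of the job. What is shaped like the tin but blue or purple is not meant.

How it is judged:
By the outcome, as a careful person would: the job done as asked, in the order asked, and still so for the second after the job is handed in, with the robot touching nothing.
It also fails if it takes over 72 s, if anything falls off the work surface, if the arm or the gripper's body presses on something with over 40 N, if the wrist force passes 120 N, or if a joint passes its speed limit or range.

ROBOT

A 7-joint arm with a two-finger parallel gripper is mounted at the origin on a cart in front of the work surface, level with it; the furniture and walls round the work are solid. World frame = base frame: x ahead of the robot, y to its left, z up, the work surface at z = 0. Lengths are in mm, angles in rad, forces in N, time in s.
With the tool pointing down it reaches from about 400 to 900 mm from the base axis. Payload 5.5 kg.
Tool frame: the origin (TCP) lies at the very end of the fingers, on their centre line; the grasp point (between the pads) lies 19 mm behind it; z points along the fingers, y is the line along which they close (so a half turn about z gives the same grasp; the last joint's range is limited). The gripper opens to 92 mm and grips with 3 to 60 N. Pads are 19 mm wide; open, the fingers measure 130 mm over their backs; the gripper's body (75 mm by 190 mm) begins 47 mm behind the grasp point.
Start: joints at [-0.919, 0.501, -0.427, 1.55, 0.221, 1.138, -0.21], TCP at [246.364, 601.502, 226.729] pointing down, gripper open.
Joint ranges: [-2.88, 2.88], [-0.31, 2.03], [-1.54, 1.56], [0.2, 2.42], [-1.41, 4.55], [0.19, 2.02], [-2.57, 2.57]. Speed limits (rad/s): [2.57, 2.57, 3.14, 3.14, 3.14, 3.14, 3.14].

INTERFACE

Orientations are given as a unit quaternion [w, x, y, z].
In Python, from bench import * gives the robot as it stands.
- The arm moves only by the tool send_rows, never from a script. Its argument "increments" is a list of rows, each an object of numbers: "x", "y", "z": the shift along the tool's x, y, z in mm; "wx", "wy", "wz": the turn, a rotation vector about the tool's x, y, z in rad. In form: [{"x": .., "y": .., "z": .., "wx": .., "wy": .., "wz": ..}, ...]. A call has 1 to 12 rows; each row is the pose to reach, as a shift and turn from the pose commanded when the call began, along the tool's axes at that moment; what a row does not reach only later rows make up. A row lasts 1/10 s, in which the tool goes at most 50 mm and 8.59 degrees, less where a joint would pass 70% of its speed; a pose out of reach is approached as far as the arm can. A call with a gripper value outside its range is refused whole. "fingers" is the closure, from -1 (fully open) to 1 (shut), set as the call begins (left out, the last holds). The fingers move at their own pace and stop on an object; the grip force is fixed at half the most. Time passes only in rows, so rows that repeat a pose let the fingers close. It gives the time, the measured TCP pose, the force, the opening and the grip force at its end, in the units of the state.
- observe(): the state, without advancing time (a new reading comes with each control period).
- grab_frame(name): name is "scene" or "top" or "wrist"; returns a dict with "image" (420x560x3 uint8, red, green, blue), "camera_matrix" (3x3 intrinsics, pixels), "R" (3x3) and "t" (3): a world point X has camera coordinates R X + t. Camera axes: x right, y down, z forward; pixel columns grow to the right and rows downward; lengths in mm; the calibration is good to about 2 mm. A picture is of the moment at which its call begins. There is no depth.
- hand_in(): hands the job in; it is judged then, once.
The state is a dict: "time": time; "q": joint angles; "joint_vel": joint speeds; "joint_torque": joint torques, N m; "position": TCP position; "tool_rot": TCP orientation; "wrist_force": force on the tool from outside, world axes, zero at the start; "moment": the same for the moment, N m; "gripper_width": finger opening in mm; "gripper_force": force on a finger pad.
Only numpy, scipy, OpenCV 4.12 (cv2) and the standard library are available. Lean on these libraries where they do the work, as an engineer would, in place of code of your own. Each camera call takes 0.05 s, during which the arm holds its last target. There are 200 camera calls.

## Working session

There is one attempt and no reset: what is moved stays moved. The work goes in short steps, Python scripts to look and compute and a tool call to move; the robot and the scene stay as the last step left them, time stands still between calls to the robot, and variables do not carry over. Pictures are saved under pics/ and viewed, at most 14 in all, crops included, and the job is handed in when it is done.

Besides the shell and the picture viewer there is one more tool, called after "Emit:" as a command line: name --argument value ..., lists and objects as JSON in quotes. send_rows: Moves the arm, as the interface text tells. Its arguments: {"type":"object","properties":{"increments":{"type":"array"},"fingers":{"type":"number"}},"required":["increments"]}

```bash
mkdir -p pics; ls
python3 - <<'E'
from bench import *
import cv2,pickle
s=observe();print(s)
for n in("scene","top"):
    f=grab_frame(n);cv2.imwrite(f"pics/{n}0.png",f["image"][:,:,::-1]);pickle.dump(f,open(n+".pkl","wb"));print(f["camera_matrix"],f["R"],f["t"])
E
```

```text
pics
{'time': 0.0, 'q': array([-0.91879466,  0.50181213, -0.42677927,  1.55139491,  0.22079949,
        1.13830124, -0.21031092]), 'joint_vel': array([-2.99592016e-04,  8.01505781e-04,  2.46801393e-03, -7.07444351e-05,
       -1.97506358e-03,  1.63596000e-03, -1.81002734e-04]), 'joint_torque': array([-7.19617110e-04, -5.66586328e+01, -5.81643999e+00, -2.79120004e+01,
       -6.86583272e-02,  3.04706697e-02,  1.70758085e-04]), 'position': array([246.19817224, 600.84791484, 225.72261484]), 'tool_rot': array([-2.08137904e-04,  1.93167669e-01,  9.81165319e-01, -9.07817530e-04]), 'wrist_force': array([ 0.16134792, -0.48312114,  0.70105236]), 'moment': array([-0.0250453 ,  0.00308152, -0.02507798]), 'gripper_force': 0.0, 'gripper_width': 91.67982520788021}
[[392.87404772   0.         276.76433107]
 [  0.         392.87404772 211.55007049]
 [  0.           0.           1.        ]] [[ 0.84725508 -0.53116852  0.00434091]
 [-0.2843282  -0.4603981  -0.84094653]
 [ 0.44868287  0.71126197 -0.54110081]] [-325.08525869  201.94733469  947.25246894]
[[544.35820886   0.         276.03395916]
 [  0.         544.35820886 211.60404193]
 [  0.           0.           1.        ]] [[ 0.02344412 -0.99961234  0.01501839]
 [-0.99432396 -0.02487429 -0.10344631]
 [ 0.10377978 -0.01250794 -0.99452165]] [  42.75309617  443.5501292  1555.68092912]
```

View pics/scene0.png

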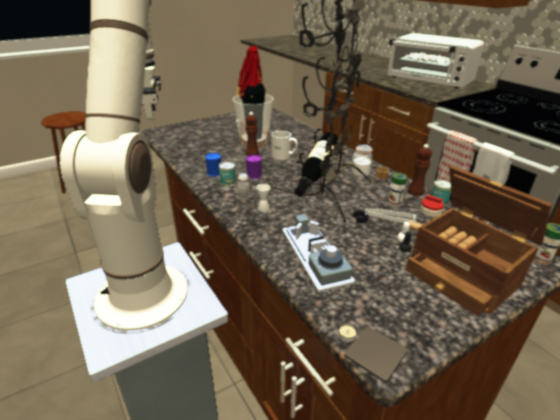

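View pics/top0.png

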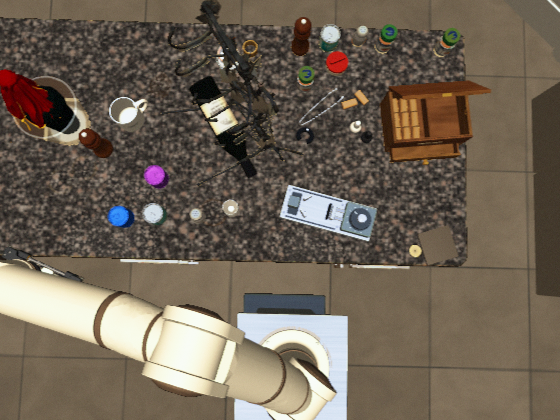

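The top view shows the tin at (153,213), blue at (120,216), purple at (155,176), shaker at (195,214), jigger at (231,208), and the clamp at (330,212) with its knobs at (360,218). I'll zoom in on these next.

```bash
cat > h.py <<'E'
import numpy as np,cv2,pickle
def ray(f,u,v,z):
    K,R,t=f["camera_matrix"],np.array(f["R"]),np.array(f["t"])
    d=R.T@np.linalg.inv(K)@np.array([u,v,1.]);c=-R.T@t
    return c+d*(z-c[2])/d[2]
def proj(f,X):
    p=f["camera_matrix"]@(np.array(f["R"])@np.array(X,float)+f["t"]);return p[:2]/p[2]
E
python3 - <<'E'
from h import *
f=pickle.load(open("top.pkl","rb"));im=f["image"][:,:,::-1].copy()
a=cv2.resize(im[180:245,270:390],None,fx=6,fy=6,interpolation=cv2.INTER_CUBIC)
b=cv2.resize(im[195:230,130:250],None,fx=6,fy=6,interpolation=cv2.INTER_CUBIC)
cv2.imwrite("pics/crop0.png",np.vstack([a,b])[:600])
for n,u,v,z in[("tin",153,213,72),("shaker",195,214,90),("jig",231,208,78),("ring",360,218,85)]:print(n,ray(f,u,v,z).round(1))
E
```

```text
tin [424.7 398.2  72. ]
shaker [423.1 278.4  90. ]
jig [443.6 180.3  78. ]
ring [ 423.8 -180.2   85. ]
```

View pics/crop0.png

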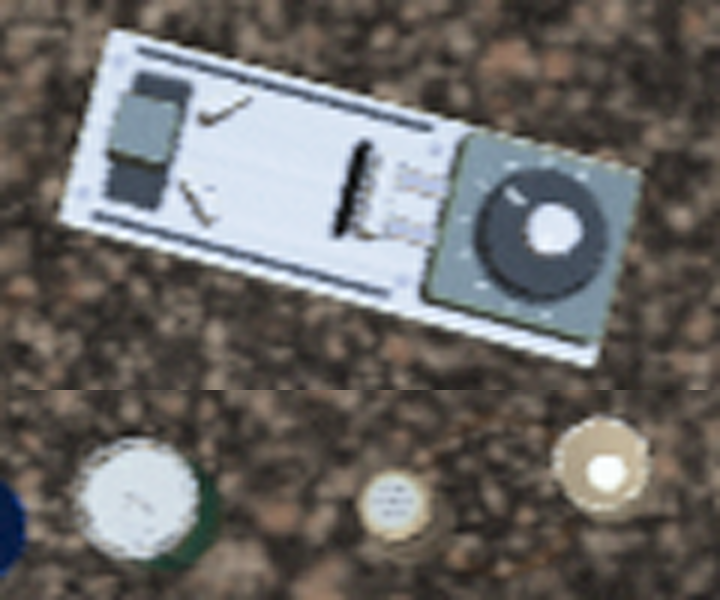

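The crop shows three bed corners at crop (110,32), (62,218) and (595,365). The ring centre is at (541,234), the knob at (552,229), the pad face near x≈350, and the tin lid at (138,500).

Run:
```python
from h import *
from bench import *
f=pickle.load(open("top.pkl","rb"))
g=lambda u,v,z:ray(f,(u+.5)/6-.5+270,(v+.5)/6-.5+180,z)
A,B,C=g(110,30,12),g(60,219,12),g(595,367,12);r=g(541,234,69);k=g(552,229,90)
print(A,B,C,np.linalg.norm(A-B),np.linalg.norm(C-B))
y1=(B-C);y2=np.array([-(A-B)[1],(A-B)[0],0]) 
print(np.arctan2(-y1[0],y1[1]),np.arctan2((A-B)[1],(A-B)[0]))
print("ring",r,"knob",k)
th=np.arctan2(-y1[0],y1[1]);ex=np.array([np.cos(th),np.sin(th),0]);ey=np.array([-np.sin(th),np.cos(th),0])
c=(A+C)/2;print("centre",c,"ring pred",c-88*ey,"from ring",r+88*ey)
p=g(347,190,30);print("pad",(p-c)@ey)
print("place",c+41.5*ey, np.array(r)+129.5*ey)
s=observe();print(s["position"],s["tool_rot"])
w=grab_frame("wrist");print(w["R"],w["t"],w["camera_matrix"])
print(-np.array(w["R"]).T@w["t"])
```

```text
[524.09266197  20.3481777   12.        ] [430.62491381  42.6918981   12.        ] [ 364.98466656 -218.4450741    12.        ] 96.1013100130649 269.2603949919647
-0.24626134305402794 -0.23464910989978763
ring [ 423.68939883 -182.15333942   69.        ] knob [ 424.14088187 -183.72021227   90.        ]
centre [444.53866426 -99.0484482   12.        ] ring pred [ 423.0860412  -184.39354158   12.        ] from ring [445.14202189 -96.80824604  69.        ]
pad 4.487888411054013
place [454.65552627 -58.80047803  12.        ] [455.2588839  -56.56027586  69.        ]
[246.18966509 600.8817216  225.77323324] [-1.99926378e-04  1.93144965e-01  9.81169837e-01 -8.56949454e-04]
[[ 0.37924867  0.92529323 -0.00169503]
 [ 0.89770634 -0.36749645  0.24304256]
 [ 0.22426272 -0.09369521 -0.97001414]] [-649.08913628  -31.09047725  389.02109604] [[351.51790587   0.         274.41538725]
 [  0.         351.51790587 209.35415951]
 [  0.           0.           1.        ]]
[186.83338305 625.62155892 383.81205006]
```

Emit:
send_rows --increments '[{"x": -15, "y": -8, "z": 4, "wz": 0.1}, {"x": -50, "y": -25, "z": 14, "wz": 0.24}, {"x": -85, "y": -42, "z": 24, "wz": 0.38}, {"x": -120, "y": -60, "z": 34, "wz": 0.52}, {"x": -155, "y": -77, "z": 43, "wz": 0.66}, {"x": -190, "y": -94, "z": 52, "wz": 0.8}, {"x": -220, "y": -109, "z": 60, "wz": 0.94}, {"x": -242, "y": -120, "z": 66.7, "wz": 1.08}, {"x": -242, "y": -120, "z": 66.7, "wz": 1.22}, {"x": -242, "y": -120, "z": 66.7, "wz": 1.36}, {"x": -242, "y": -120, "z": 66.7, "wz": 1.425}, {"x": -242, "y": -120, "z": 66.7, "wz": 1.425}]' --fingers -0.7

```text
validation failed for argument at $.in...
```

Run:
```python
from h import *
from bench import *
s=observe();print(s)
w=grab_frame("wrist");pickle.dump(w,open("w1.pkl","wb"));cv2.imwrite("pics/w1.png",w["image"][:,:,::-1])
print(proj(w,[425,398.5,72]))
```

```text
{'time': 0.15, 'q': array([-0.91878962,  0.50164558, -0.42681011,  1.55117984,  0.22080935,
        1.13832118, -0.21031825]), 'joint_vel': array([-0.00013318, -0.00449128, -0.00071246, -0.00134966, -0.00202224,
        0.00041015,  0.00056849]), 'joint_torque': array([-7.11412460e-03, -5.67104781e+01, -5.82549423e+00, -2.79451150e+01,
       -6.87238248e-02,  2.66115594e-02,  9.85659835e-05]), 'position': array([246.2472364, 600.9731085, 225.9192686]), 'tool_rot': array([-1.65136105e-04,  1.93179473e-01,  9.81163149e-01, -7.34667797e-04]), 'wrist_force': array([ 0.3906188, -0.303508 , -0.2251125]), 'moment': array([-0.0533556 , -0.0351062 , -0.00240628]), 'gripper_force': 0.0, 'gripper_width': 91.72502797440428}
[163.1292375  415.71873066]
```

View pics/w1.png

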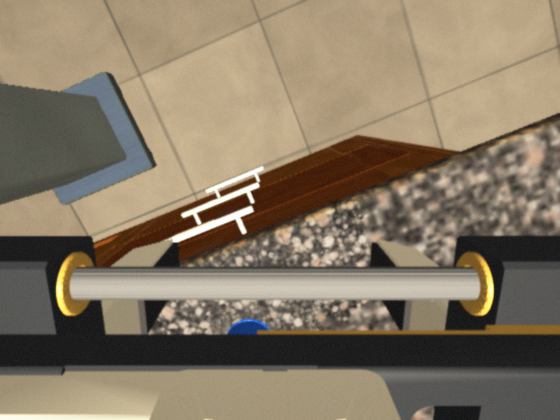

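The move was refused, so the arm hasn't moved. The wrist view still shows the start pose, with the blue can at (248,328). I'll resend it with all six keys.

Emit:
send_rows --increments '[{"x": -15, "y": -8, "z": 4, "wx": 0, "wy": 0, "wz": 0.1}, {"x": -50, "y": -25, "z": 14, "wx": 0, "wy": 0, "wz": 0.24}, {"x": -85, "y": -42, "z": 24, "wx": 0, "wy": 0, "wz": 0.38}, {"x": -120, "y": -60, "z": 34, "wx": 0, "wy": 0, "wz": 0.52}, {"x": -155, "y": -77, "z": 43, "wx": 0, "wy": 0, "wz": 0.66}, {"x": -190, "y": -94, "z": 52, "wx": 0, "wy": 0, "wz": 0.8}, {"x": -220, "y": -109, "z": 60, "wx": 0, "wy": 0, "wz": 0.94}, {"x": -242, "y": -120, "z": 66.7, "wx": 0, "wy": 0, "wz": 1.08}, {"x": -242, "y": -120, "z": 66.7, "wx": 0, "wy": 0, "wz": 1.22}, {"x": -242, "y": -120, "z": 66.7, "wx": 0, "wy": 0, "wz": 1.36}, {"x": -242, "y": -120, "z": 66.7, "wx": 0, "wy": 0, "wz": 1.425}, {"x": -242, "y": -120, "z": 66.7, "wx": 0, "wy": 0, "wz": 1.425}]' --fingers -0.7

```text
time: 1.4
position: [424.7, 398.6, 159.9]
tool_rot: [0.0, 0.788, 0.616, -0.0]
wrist_force: [-0.1, -0.6, 0.0]
gripper_width: 77.9
gripper_force: 0.0
```

Run:
```python
from h import *
from bench import *
s=observe();print(s["q"],s["tool_rot"],s["position"])
w=grab_frame("wrist");pickle.dump(w,open("w2.pkl","wb"));cv2.imwrite("pics/w2.png",w["image"][:,:,::-1])
print(proj(w,[425,398.5,72]))
```

```text
[-0.74680252  0.4228749  -0.06744054  1.79606414  0.03476373  0.92417108
 -1.07265344] [ 6.89224250e-05  7.87711568e-01  6.16044194e-01 -1.79752222e-04] [424.68294469 398.63267747 159.85481748]
[274.01637546 213.93388268]
```

View pics/w2.png

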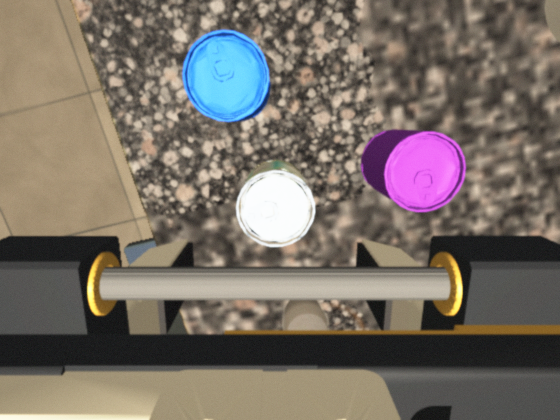

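The wrist view shows the tin's lid centred at about (275,208), radius 38 px, about 6 px above the prediction.

Run:
```python
from h import *
w=pickle.load(open("w2.pkl","rb"));f=pickle.load(open("top.pkl","rb"))
im=w["image"].astype(int);m=((im.min(2)>185)).astype(np.uint8);m[240:]=0;m[:160]=0;m[:,:225]=0;m[:,330:]=0
c=max(cv2.findContours(m,0,1)[0],key=cv2.contourArea);(u,v),r=cv2.minEnclosingCircle(c);print(u,v,r)
print(ray(w,275.5,208,72),ray(w,u,v,72),ray(f,152.6,212.9,72))
```

```text
275.1009826660156 207.62808227539062 39.63999557495117
[427.10528786 402.53422935  72.        ] [426.89270835 402.87136516  72.        ] [424.95461692 399.33553578  72.        ]
```

Emit:
send_rows --increments '[{"x": 1.5, "y": 0.3, "z": 15, "wx": 0, "wy": 0, "wz": 0}, {"x": 2.9, "y": 0.6, "z": 45, "wx": 0, "wy": 0, "wz": 0}, {"x": 2.9, "y": 0.6, "z": 75, "wx": 0, "wy": 0, "wz": 0}, {"x": 2.9, "y": 0.6, "z": 100, "wx": 0, "wy": 0, "wz": 0}, {"x": 2.9, "y": 0.6, "z": 118, "wx": 0, "wy": 0, "wz": 0}, {"x": 2.9, "y": 0.6, "z": 128, "wx": 0, "wy": 0, "wz": 0}, {"x": 2.9, "y": 0.6, "z": 133, "wx": 0, "wy": 0, "wz": 0}, {"x": 2.9, "y": 0.6, "z": 133, "wx": 0, "wy": 0, "wz": 0}]'

```text
time: 2.25
position: [425.8, 401.2, 26.4]
tool_rot: [-0.0, 0.787, 0.616, -0.0]
wrist_force: [0.1, 0.6, -1.1]
gripper_width: 78.1
gripper_force: 0.0
```

Emit:
send_rows --increments '[{"x": 0, "y": 0, "z": 0, "wx": 0, "wy": 0, "wz": 0}, {"x": 0, "y": 0, "z": 0, "wx": 0, "wy": 0, "wz": 0}, {"x": 0, "y": 0, "z": 0, "wx": 0, "wy": 0, "wz": 0}, {"x": 0, "y": 0, "z": 0, "wx": 0, "wy": 0, "wz": 0}, {"x": 0, "y": 0, "z": 0, "wx": 0, "wy": 0, "wz": 0}, {"x": 0, "y": 0, "z": 0, "wx": 0, "wy": 0, "wz": 0}, {"x": 0, "y": 0, "z": 0, "wx": 0, "wy": 0, "wz": 0}, {"x": 0, "y": 0, "z": 0, "wx": 0, "wy": 0, "wz": 0}]' --fingers 1

```text
time: 3.05
position: [426.5, 401.9, 27.9]
tool_rot: [-0.0, 0.788, 0.616, 0.001]
wrist_force: [-1.9, -1.8, 6.8]
gripper_width: 56.8
gripper_force: 30.0
```

Emit:
send_rows --increments '[{"x": 0, "y": 0, "z": -10, "wx": 0, "wy": 0, "wz": 0}, {"x": 0, "y": 0, "z": -35, "wx": 0, "wy": 0, "wz": 0}, {"x": 0, "y": 0, "z": -70, "wx": 0, "wy": 0, "wz": 0}, {"x": 0, "y": 0, "z": -105, "wx": 0, "wy": 0, "wz": 0}, {"x": -10, "y": 3, "z": -135, "wx": 0, "wy": 0, "wz": 0}, {"x": -35, "y": 8, "z": -150, "wx": 0, "wy": 0, "wz": 0}, {"x": -70, "y": 16, "z": -150, "wx": 0, "wy": 0, "wz": 0}, {"x": -110, "y": 25, "z": -150, "wx": 0, "wy": 0, "wz": 0}, {"x": -152, "y": 34, "z": -150, "wx": 0, "wy": 0, "wz": 0}, {"x": -195, "y": 43, "z": -150, "wx": 0, "wy": 0, "wz": 0}, {"x": -235, "y": 54, "z": -150, "wx": 0, "wy": 0, "wz": 0}, {"x": -275, "y": 65, "z": -150, "wx": 0, "wy": 0, "wz": 0}]'

```text
time: 4.25
position: [422.2, 117.0, 177.2]
tool_rot: [-0.0, 0.788, 0.616, -0.0]
wrist_force: [1.1, 0.5, -1.8]
gripper_width: 57.0
gripper_force: 30.0
```

Emit:
send_rows --increments '[{"x": -40, "y": 11, "z": 0, "wx": 0, "wy": 0, "wz": 0}, {"x": -80, "y": 22, "z": 0, "wx": 0, "wy": 0, "wz": 0}, {"x": -120, "y": 33, "z": 0, "wx": 0, "wy": 0, "wz": 0}, {"x": -160, "y": 44, "z": 0, "wx": 0, "wy": 0, "wz": 0}, {"x": -200, "y": 55, "z": 0, "wx": 0, "wy": 0, "wz": 0}, {"x": -230, "y": 66, "z": 0, "wx": 0, "wy": 0, "wz": 0}, {"x": -250, "y": 73, "z": 0, "wx": 0, "wy": 0, "wz": 0}, {"x": -258, "y": 75, "z": 0, "wx": 0, "wy": 0, "wz": 0}, {"x": -258, "y": 75, "z": 0, "wx": 0, "wy": 0, "wz": 0}, {"x": -258, "y": 75, "z": 0, "wx": 0, "wy": 0, "wz": 0}]'

```text
time: 5.25
position: [433.4, -148.2, 176.8]
tool_rot: [-0.001, 0.787, 0.617, -0.0]
wrist_force: [0.3, 0.1, -2.5]
gripper_width: 56.8
gripper_force: 30.0
```

Run:
```python
from h import *
from bench import *
s=observe();print(s)
w=grab_frame("wrist");pickle.dump(w,open("w3.pkl","wb"));cv2.imwrite("pics/w3.png",w["image"][:,:,::-1])
```

```text
{'time': 5.25, 'q': array([ 0.02104846,  0.19452964,  0.27918034,  2.08340248, -0.07050861,
        0.87330394,  0.09871394]), 'joint_vel': array([-0.01330265, -0.00199264, -0.00648018,  0.0028429 ,  0.00315493,
       -0.00148328,  0.0002383 ]), 'joint_torque': array([ 7.69325271e-01, -3.60596573e+01,  2.33227372e+00, -2.51447082e+01,
        4.34945722e-02,  1.59920601e-02,  2.09299021e-02]), 'position': array([ 433.41674151, -148.21153271,  176.82395893]), 'tool_rot': array([-6.44574926e-04,  7.87257063e-01,  6.16624603e-01, -6.31771364e-06]), 'wrist_force': array([ 0.3149838 ,  0.07348353, -2.46735036]), 'moment': array([-0.06491036,  0.07259069, -0.00716608]), 'gripper_force': 29.99980241060257, 'gripper_width': 56.82668385290115}
```

View pics/w3.png

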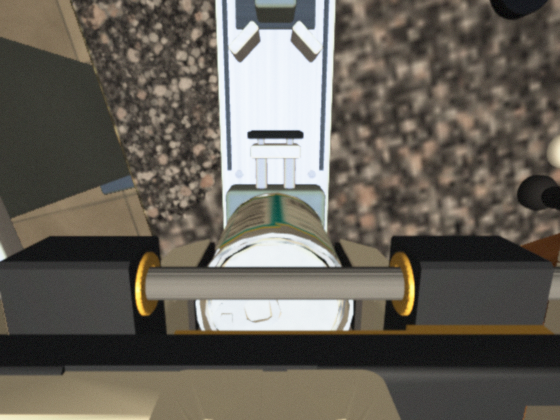

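The wrist view shows the bed edges from (216,0)/(334,0) down to (222,150)/(328,150), and the pad's face edge from (248,131) to (303,131). The housing's front top edge is at v≈186 (u 227–325), and the V cheeks are at (244,40) and (306,40).

Run:
```python
from h import *
w=pickle.load(open("w3.pkl","rb"));im=w["image"].astype(int);g=im.sum(2)/3
for v in (20,80,110,160):
    r=np.diff(g[v-2:v+3].mean(0));a,b=200+r[200:245].argmax(),310+r[310:345].argmin();
    A,B=ray(w,a+.5,v,12),ray(w,b+.5,v,12);print(v,a+.5,b+.5,A[:2].round(1),B[:2].round(1),np.linalg.norm(A-B).round(1),((A+B)/2)[:2].round(1))
for c in (262,290):
    print(c,[int(x) for x in g[120:140,c]],[int(x) for x in g[178:196,c]])
print("pad z58",ray(w,248,130.5,58),ray(w,303,130.5,58));print("housing z50",ray(w,230,185.5,50),ray(w,322,185.5,50))
```

```text
20 215.5 334.5 [421.4   6.3] [517.8 -17.6] 99.3 [469.6  -5.6]
80 228.5 321.5 [419.1 -41.9] [497.4 -61.2] 80.6 [458.3 -51.5]
110 229.5 320.5 [413.2 -66.2] [491.3 -85.5] 80.5 [452.3 -75.8]
160 220.5 318.5 [ 393.3 -106.7] [ 480.4 -128.1] 89.7 [ 436.9 -117.4]
262 [245, 245, 245, 245, 245, 245, 245, 245, 244, 230, 139, 45, 37, 38, 42, 33, 38, 50, 102, 174] [224, 224, 224, 224, 224, 223, 223, 224, 220, 208, 155, 105, 114, 144, 166, 158, 161, 187]
290 [244, 244, 245, 244, 244, 245, 245, 244, 244, 231, 136, 44, 34, 40, 36, 41, 39, 52, 101, 178] [224, 223, 224, 225, 223, 223, 224, 223, 221, 208, 155, 108, 118, 146, 170, 170, 168, 149]
pad z58 [428.1565311  -86.95784949  58.        ] [469.21092291 -97.09323919  58.        ]
housing z50 [ 401.81303013 -126.08945233   50.        ] [ 475.19297925 -144.18742446   50.        ]
```

Emit:
send_rows --increments '[{"x": 10, "y": 0, "z": 0, "wx": 0, "wy": 0, "wz": 0}, {"x": 40, "y": 0, "z": 0, "wx": 0, "wy": 0, "wz": 0}, {"x": 75, "y": 0.3, "z": 0, "wx": 0, "wy": 0, "wz": 0}, {"x": 92, "y": 0.3, "z": 10, "wx": 0, "wy": 0, "wz": 0}, {"x": 94.7, "y": 0.3, "z": 35, "wx": 0, "wy": 0, "wz": 0}, {"x": 94.7, "y": 0.3, "z": 65, "wx": 0, "wy": 0, "wz": 0}, {"x": 94.7, "y": 0.3, "z": 90, "wx": 0, "wy": 0, "wz": 0}, {"x": 94.7, "y": 0.3, "z": 110, "wx": 0, "wy": 0, "wz": 0}, {"x": 94.7, "y": 0.3, "z": 120, "wx": 0, "wy": 0, "wz": 0}, {"x": 94.7, "y": 0.3, "z": 125, "wx": 0, "wy": 0, "wz": 0}, {"x": 94.7, "y": 0.3, "z": 125, "wx": 0, "wy": 0, "wz": 0}]'

```text
time: 6.4
position: [456.9, -57.1, 51.9]
tool_rot: [-0.0, 0.787, 0.617, -0.0]
wrist_force: [0.5, -0.7, -1.7]
gripper_width: 56.7
gripper_force: 30.0
```

Run:
```python
from h import *
from bench import *
s=observe();print(s["position"],s["wrist_force"],s["moment"],s["q"])
for n in("wrist","scene"):
    w=grab_frame(n);pickle.dump(w,open(n+"4.pkl","wb"));im=w["image"][:,:,::-1]
    if n=="wrist":a=im[:250]
    else:a=cv2.resize(im[190:300,260:380],None,fx=3,fy=3,interpolation=2)
    cv2.imwrite("pics/"+n+"4.png",a)
a=cv2.imread("pics/wrist4.png");b=cv2.imread("pics/scene4.png");c=np.zeros((580,560,3),np.uint8);c[:250]=a;c[250:580,:360]=b
cv2.imwrite("pics/both4.png",c)
```

```text
[456.86036883 -57.0904486   51.93806675] [ 0.51730866 -0.6746015  -1.68385167] [-0.04879947  0.06559373  0.01093697] [-0.08380624  0.41642342  0.17575769  2.15633727 -0.13012189  0.578847
 -0.05574293]
```

View pics/both4.png

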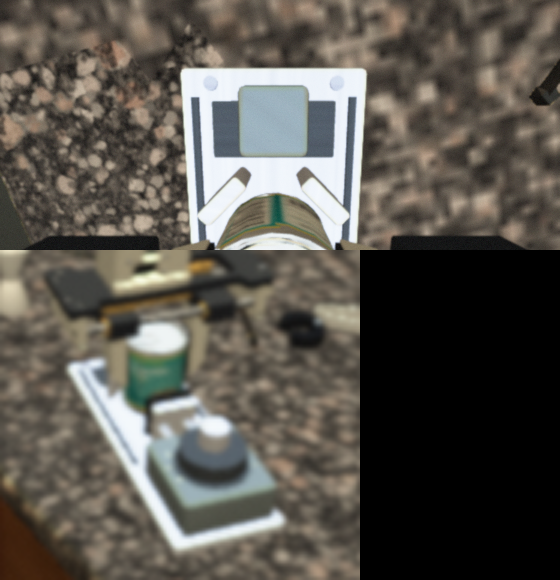

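Emit:
send_rows --increments '[{"x": 0, "y": 0, "z": 4, "wx": 0, "wy": 0, "wz": 0}, {"x": 0, "y": 0, "z": 8, "wx": 0, "wy": 0, "wz": 0}, {"x": 0, "y": 0, "z": 11, "wx": 0, "wy": 0, "wz": 0}, {"x": 0, "y": 0, "z": 12.5, "wx": 0, "wy": 0, "wz": 0}, {"x": 0, "y": 0, "z": 12.5, "wx": 0, "wy": 0, "wz": 0}]'

```text
time: 7.0
position: [456.7, -57.8, 39.9]
tool_rot: [-0.0, 0.788, 0.616, -0.0]
wrist_force: [-1.9, 0.0, 4.4]
gripper_width: 56.9
gripper_force: 30.0
```

Emit:
send_rows --increments '[{"x": 0, "y": 0, "z": 0, "wx": 0, "wy": 0, "wz": 0}, {"x": 0, "y": 0, "z": 0, "wx": 0, "wy": 0, "wz": 0}, {"x": 0, "y": 0, "z": 0, "wx": 0, "wy": 0, "wz": 0}, {"x": 0, "y": 0, "z": 0, "wx": 0, "wy": 0, "wz": 0}, {"x": 0, "y": 0, "z": 0, "wx": 0, "wy": 0, "wz": 0}, {"x": 0, "y": 0, "z": -8, "wx": 0, "wy": 0, "wz": 0}, {"x": 0, "y": 0, "z": -30, "wx": 0, "wy": 0, "wz": 0}, {"x": 0, "y": 0, "z": -60, "wx": 0, "wy": 0, "wz": 0}, {"x": 0, "y": 0, "z": -95, "wx": 0, "wy": 0, "wz": 0}, {"x": 0, "y": 0, "z": -120, "wx": 0, "wy": 0, "wz": 0}, {"x": 0, "y": 0, "z": -120, "wx": 0, "wy": 0, "wz": 0}]' --fingers -0.65

```text
time: 8.1
position: [459.7, -58.0, 163.5]
tool_rot: [0.002, 0.788, 0.616, 0.003]
wrist_force: [1.4, -0.6, -1.2]
gripper_width: 76.0
gripper_force: 0.0
```

Emit:
send_rows --increments '[{"x": -15, "y": 0, "z": 0, "wx": 0, "wy": 0, "wz": -0.13}, {"x": -45, "y": 0, "z": 0, "wx": 0, "wy": 0, "wz": -0.26}, {"x": -80, "y": 0, "z": 0, "wx": 0, "wy": 0, "wz": -0.4}, {"x": -110, "y": 0, "z": 0, "wx": 0, "wy": 0, "wz": -0.54}, {"x": -126, "y": 0, "z": 0, "wx": 0, "wy": 0, "wz": -0.68}, {"x": -129.5, "y": 0, "z": 0, "wx": 0, "wy": 0, "wz": -0.82}, {"x": -129.5, "y": 0, "z": 0, "wx": 0, "wy": 0, "wz": -0.94}, {"x": -129.5, "y": 0, "z": 0, "wx": 0, "wy": 0, "wz": -1.0}, {"x": -129.5, "y": 0, "z": 0, "wx": 0, "wy": 0, "wz": -1.0}, {"x": -129.5, "y": 0, "z": 0, "wx": 0, "wy": 0, "wz": -1.0}]'

```text
time: 9.1
position: [425.3, -183.4, 159.2]
tool_rot: [-0.0, 0.397, 0.918, -0.0]
wrist_force: [-0.7, -0.8, -0.4]
gripper_width: 76.0
gripper_force: 0.0
```

Run:
```python
from h import *
from bench import *
s=observe();print(s["position"],s["q"],s["tool_rot"],s["wrist_force"],s["moment"])
w=grab_frame("wrist");pickle.dump(w,open("w5.pkl","wb"));cv2.imwrite("pics/w5.png",w["image"][:,:,::-1])
t=grab_frame("top");pickle.dump(t,open("t5.pkl","wb"))
p=s["position"];print(proj(w,[p[0],p[1],69]),proj(w,[p[0],p[1],90]))
```

```text
[ 425.28273343 -183.38988147  159.17939283] [ 0.21377622  0.22728492  0.15264209  2.08456377 -0.04631917  0.83358828
  1.14884203] [-3.77853407e-04  3.96627526e-01  9.17979555e-01 -8.02876003e-06] [-0.69293285 -0.83297536 -0.40350733] [-0.02969285 -0.00993963 -0.0122551 ]
[273.93341483 212.39688596] [273.87702331 220.24069271]
```

View pics/w5.png

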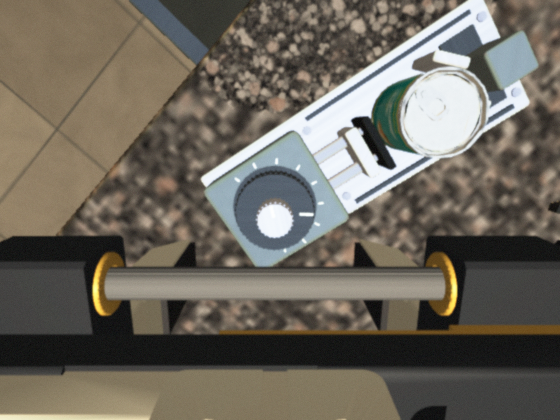

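The knob's top is at (274,220), right where the TCP projects, and the ring is centred at about (275,210), so the tool is aligned. The tin stands free between the pad and the V.

Emit:
send_rows --increments '[{"x": 0, "y": 0, "z": 10, "wx": 0, "wy": 0, "wz": 0}, {"x": 0, "y": 0, "z": 30, "wx": 0, "wy": 0, "wz": 0}, {"x": 0, "y": 0, "z": 50, "wx": 0, "wy": 0, "wz": 0}, {"x": 0, "y": 0, "z": 70, "wx": 0, "wy": 0, "wz": 0}, {"x": 0, "y": 0, "z": 85, "wx": 0, "wy": 0, "wz": 0}, {"x": 0, "y": 0, "z": 95, "wx": 0, "wy": 0, "wz": 0}, {"x": 0, "y": 0, "z": 101, "wx": 0, "wy": 0, "wz": 0}, {"x": 0, "y": 0, "z": 104.5, "wx": 0, "wy": 0, "wz": 0}, {"x": 0, "y": 0, "z": 104.5, "wx": 0, "wy": 0, "wz": 0}, {"x": 0, "y": 0, "z": 104.5, "wx": 0, "wy": 0, "wz": 0}]'

```text
time: 10.2
position: [426.1, -183.7, 55.5]
tool_rot: [0.0, 0.396, 0.918, 0.0]
wrist_force: [-0.2, 0.6, 0.3]
gripper_width: 75.9
gripper_force: 0.0
```

Emit:
send_rows --increments '[{"x": 0, "y": 0, "z": 0, "wx": 0, "wy": 0, "wz": 0}, {"x": 0, "y": 0, "z": 0, "wx": 0, "wy": 0, "wz": 0}, {"x": 0, "y": 0, "z": 0, "wx": 0, "wy": 0, "wz": 0}, {"x": 0, "y": 0, "z": 0, "wx": 0, "wy": 0, "wz": 0}, {"x": 0, "y": 0, "z": 0, "wx": 0, "wy": 0, "wz": 0}, {"x": 0, "y": 0, "z": 0, "wx": 0, "wy": 0, "wz": 0}, {"x": 0, "y": 0, "z": 0, "wx": 0, "wy": 0, "wz": 0}, {"x": 0, "y": 0, "z": 0, "wx": 0, "wy": 0, "wz": 0}]' --fingers 1

```text
time: 11.0
position: [425.7, -183.8, 55.3]
tool_rot: [0.0, 0.396, 0.918, -0.0]
wrist_force: [-1.6, -1.5, 5.9]
gripper_width: 57.3
gripper_force: 30.0
```

```bash
cat > st.py <<'E'
from bench import *
import numpy as np
s=observe();q=s["tool_rot"];print(s["time"],s["position"].round(2),"yaw",round(2*np.arctan2(q[2],q[1]),4),"F",s["wrist_force"].round(2),"M",s["moment"].round(3),"tau7",round(s["joint_torque"][6],3),"q7",round(s["q"][6],3),s["gripper_width"])
E
python3 st.py
```

```text
11.0 [ 425.69 -183.8    55.31] yaw 2.3277 F [-1.58 -1.53  5.94] M [-0.277  0.418  0.029] tau7 -0.082 q7 1.192 57.304182583044145
```

Emit:
send_rows --increments '[{"x": 0, "y": 0, "z": 0, "wx": 0, "wy": 0, "wz": 0.03}, {"x": 0, "y": 0, "z": 0, "wx": 0, "wy": 0, "wz": 0.1}, {"x": 0, "y": 0, "z": 0, "wx": 0, "wy": 0, "wz": 0.18}, {"x": 0, "y": 0, "z": 0, "wx": 0, "wy": 0, "wz": 0.26}, {"x": 0, "y": 0, "z": 0, "wx": 0, "wy": 0, "wz": 0.34}, {"x": 0, "y": 0, "z": 0, "wx": 0, "wy": 0, "wz": 0.42}, {"x": 0, "y": 0, "z": 0, "wx": 0, "wy": 0, "wz": 0.5}, {"x": 0, "y": 0, "z": 0, "wx": 0, "wy": 0, "wz": 0.56}, {"x": 0, "y": 0, "z": 0, "wx": 0, "wy": 0, "wz": 0.6}, {"x": 0, "y": 0, "z": 0, "wx": 0, "wy": 0, "wz": 0.63}, {"x": 0, "y": 0, "z": 0, "wx": 0, "wy": 0, "wz": 0.66}]'

```text
time: 12.1
position: [425.3, -184.0, 55.3]
tool_rot: [-0.0, 0.672, 0.74, -0.0]
wrist_force: [-3.5, -0.8, 6.5]
gripper_width: 57.0
gripper_force: 30.0
```

```bash
python3 st.py
```

```text
12.1 [ 425.34 -183.98   55.3 ] yaw 1.6666 F [-3.51 -0.81  6.46] M [-0.438  0.711  0.226] tau7 0.117 q7 0.643 57.00874468964805
```

Emit:
send_rows --increments '[{"x": 0, "y": 0, "z": 0, "wx": 0, "wy": 0, "wz": 0.03}, {"x": 0, "y": 0, "z": 0, "wx": 0, "wy": 0, "wz": 0.06}, {"x": 0, "y": 0, "z": 0, "wx": 0, "wy": 0, "wz": 0.09}, {"x": 0, "y": 0, "z": 0, "wx": 0, "wy": 0, "wz": 0.12}, {"x": 0, "y": 0, "z": 0, "wx": 0, "wy": 0, "wz": 0.15}, {"x": 0, "y": 0, "z": 0, "wx": 0, "wy": 0, "wz": 0.18}, {"x": 0, "y": 0, "z": 0, "wx": 0, "wy": 0, "wz": 0.21}, {"x": 0, "y": 0, "z": 0, "wx": 0, "wy": 0, "wz": 0.24}, {"x": 0, "y": 0, "z": 0, "wx": 0, "wy": 0, "wz": 0.27}, {"x": 0, "y": 0, "z": 0, "wx": 0, "wy": 0, "wz": 0.3}]'

```text
time: 13.1
position: [425.1, -184.0, 55.3]
tool_rot: [-0.0, 0.775, 0.631, -0.0]
wrist_force: [-3.8, -1.0, 7.6]
gripper_width: 57.1
gripper_force: 30.0
```

```bash
python3 st.py
python3 - <<'E'
from h import *
from bench import *
w=grab_frame("wrist");pickle.dump(w,open("w6.pkl","wb"));cv2.imwrite("pics/w6.png",w["image"][:,:,::-1])
E
python3 st.py
```

```text
13.1 [ 425.14 -183.96   55.3 ] yaw 1.3666 F [-3.78 -1.    7.59] M [-0.421  0.861  0.196] tau7 0.104 q7 0.396 57.07674663338433
13.15 [ 425.16 -183.98   55.31] yaw 1.3649 F [-4.11 -1.24  8.17] M [-0.376  0.874  0.077] tau7 -0.064 q7 0.395 57.120758005083815
```

View pics/w6.png

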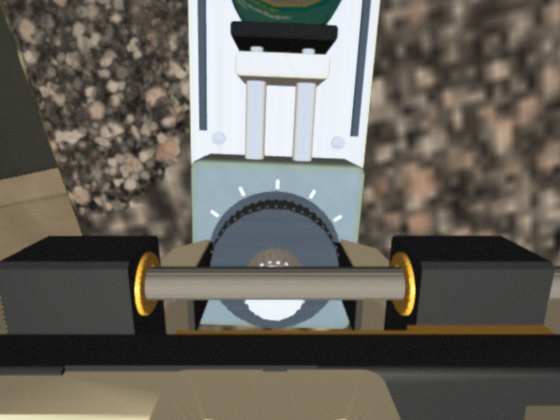

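Emit:
send_rows --increments '[{"x": 0, "y": 0, "z": 0, "wx": 0, "wy": 0, "wz": 0.03}, {"x": 0, "y": 0, "z": 0, "wx": 0, "wy": 0, "wz": 0.06}, {"x": 0, "y": 0, "z": 0, "wx": 0, "wy": 0, "wz": 0.09}, {"x": 0, "y": 0, "z": 0, "wx": 0, "wy": 0, "wz": 0.12}, {"x": 0, "y": 0, "z": 0, "wx": 0, "wy": 0, "wz": 0.15}, {"x": 0, "y": 0, "z": 0, "wx": 0, "wy": 0, "wz": 0.18}, {"x": 0, "y": 0, "z": 0, "wx": 0, "wy": 0, "wz": 0.21}]'

```text
time: 13.85
position: [425.0, -183.9, 55.3]
tool_rot: [-0.0, 0.837, 0.547, -0.0]
wrist_force: [-3.6, -1.1, 8.7]
gripper_width: 57.2
gripper_force: 30.0
```

```bash
python3 st.py
```

```text
13.85 [ 425.02 -183.91   55.29] yaw 1.1566 F [-3.55 -1.15  8.66] M [-0.379  0.928  0.198] tau7 0.102 q7 0.225 57.204360784599494
```

Emit:
send_rows --increments '[{"x": 0, "y": 0, "z": 0, "wx": 0, "wy": 0, "wz": 0.02}, {"x": 0, "y": 0, "z": 0, "wx": 0, "wy": 0, "wz": 0.04}, {"x": 0, "y": 0, "z": 0, "wx": 0, "wy": 0, "wz": 0.06}]'

```text
time: 14.15
position: [425.0, -183.9, 55.3]
tool_rot: [-0.0, 0.853, 0.521, -0.0]
wrist_force: [-3.7, -1.5, 9.0]
gripper_width: 57.3
gripper_force: 30.0
```

```bash
python3 st.py
```

```text
14.15 [ 424.98 -183.92   55.29] yaw 1.097 F [-3.67 -1.53  8.95] M [-0.39   0.995  0.238] tau7 -0.005 q7 0.176 57.28970572710376
```

Emit:
send_rows --increments '[{"x": 0, "y": 0, "z": 0, "wx": 0, "wy": 0, "wz": 0.02}, {"x": 0, "y": 0, "z": 0, "wx": 0, "wy": 0, "wz": 0.04}, {"x": 0, "y": 0, "z": 0, "wx": 0, "wy": 0, "wz": 0.06}]'

```text
time: 14.45
position: [424.9, -183.9, 55.3]
tool_rot: [-0.0, 0.869, 0.496, -0.0]
wrist_force: [-4.7, -0.3, 8.7]
gripper_width: 57.0
gripper_force: 30.0
```

```bash
python3 st.py
```

```text
14.45 [ 424.94 -183.91   55.29] yaw 1.037 F [-4.74 -0.31  8.73] M [-0.393  1.017  0.268] tau7 -0.005 q7 0.127 56.97239523595205
```

Emit:
send_rows --increments '[{"x": 0, "y": 0, "z": 0, "wx": 0, "wy": 0, "wz": 0.015}, {"x": 0, "y": 0, "z": 0, "wx": 0, "wy": 0, "wz": 0.03}]'

```text
time: 14.65
position: [424.9, -183.9, 55.3]
tool_rot: [-0.0, 0.876, 0.483, -0.0]
wrist_force: [-4.4, -1.1, 8.1]
gripper_width: 57.4
gripper_force: 30.0
```

```bash
python3 st.py
python3 - <<'E'
from h import *
from bench import *
w=grab_frame("wrist");pickle.dump(w,open("w7.pkl","wb"));cv2.imwrite("pics/w7.png",w["image"][:,:,::-1])
t=grab_frame("top");pickle.dump(t,open("t7.pkl","wb"))
E
python3 st.py
```

```text
14.65 [ 424.94 -183.9    55.28] yaw 1.0072 F [-4.39 -1.09  8.06] M [-0.396  1.002  0.217] tau7 -0.062 q7 0.103 57.41023151368149
14.75 [ 424.91 -183.88   55.27] yaw 1.0071 F [-3.54 -0.62  9.86] M [-0.37   1.021  0.072] tau7 -0.16 q7 0.103 56.988867331993895
```

View pics/w7.png

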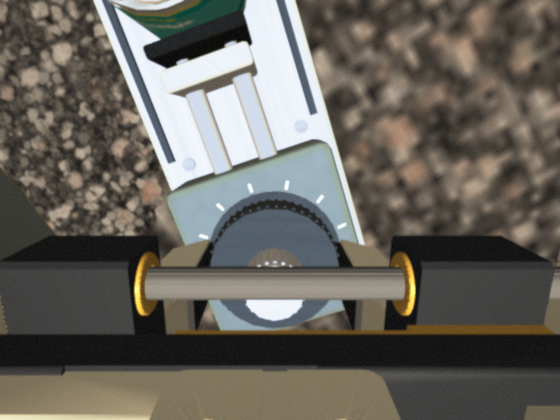

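Emit:
send_rows --increments '[{"x": 0, "y": 0, "z": 0, "wx": 0, "wy": 0, "wz": 0.015}, {"x": 0, "y": 0, "z": 0, "wx": 0, "wy": 0, "wz": 0.03}]'

```text
time: 14.95
position: [424.9, -183.9, 55.3]
tool_rot: [-0.0, 0.883, 0.469, -0.0]
wrist_force: [-5.3, -0.6, 9.0]
gripper_width: 56.9
gripper_force: 30.0
```

```bash
python3 st.py
```

```text
14.95 [ 424.93 -183.9    55.3 ] yaw 0.9772 F [-5.31 -0.63  9.  ] M [-0.358  1.023  0.199] tau7 -0.053 q7 0.078 56.92066695060632
```

Emit:
send_rows --increments '[{"x": 0, "y": 0, "z": 0, "wx": 0, "wy": 0, "wz": 0.02}]'

```text
time: 15.05
position: [424.9, -183.9, 55.3]
tool_rot: [-0.0, 0.888, 0.46, -0.0]
wrist_force: [-3.8, -1.6, 8.6]
gripper_width: 57.2
gripper_force: 30.0
```

```bash
python3 st.py
```

```text
15.05 [ 424.9  -183.89   55.29] yaw 0.9571 F [-3.85 -1.56  8.56] M [-0.387  1.011  0.219] tau7 0.032 q7 0.062 57.213168928391724
```

Emit:
send_rows --increments '[{"x": 0, "y": 0, "z": 0, "wx": 0, "wy": 0, "wz": 0.02}]'

```text
time: 15.15
position: [424.9, -183.9, 55.3]
tool_rot: [-0.0, 0.892, 0.452, -0.0]
wrist_force: [-5.3, -0.9, 9.5]
gripper_width: 57.2
gripper_force: 30.0
```

```bash
python3 st.py
```

```text
15.15 [ 424.91 -183.87   55.3 ] yaw 0.9371 F [-5.27 -0.88  9.45] M [-0.418  1.039  0.17 ] tau7 -0.003 q7 0.046 57.20358897332621
```

Emit:
send_rows --increments '[{"x": 0, "y": 0, "z": 0, "wx": 0, "wy": 0, "wz": 0.02}]'

```text
time: 15.25
position: [424.9, -183.9, 55.3]
tool_rot: [-0.0, 0.897, 0.443, -0.0]
wrist_force: [-3.7, -1.8, 9.6]
gripper_width: 56.9
gripper_force: 30.0
```

```bash
python3 st.py
python3 - <<'E'
from h import *
ey=np.array([.2405,.9706,0])
# pad face centre (clamp y) from top views, TCP-independent: compare tin lid centre between t5 and t7
for n in("t5","t7"):
    f=pickle.load(open(n+".pkl","rb"));im=f["image"].astype(int)
    u,v=proj(f,[457,-56,84]).astype(int);p=im[v-22:v+22,u-22:u+22]
    cv2.imwrite(f"pics/{n}.png",cv2.resize(p[:,:,::-1].astype(np.uint8),None,fx=8,fy=8));print(n,u,v)
a=np.hstack([cv2.imread(f"pics/{n}.png") for n in("t5","t7")]);cv2.imwrite("pics/cmp.png",a)
E
```

```text
15.25 [ 424.91 -183.86   55.29] yaw 0.9171 F [-3.72 -1.76  9.63] M [-0.314  1.006  0.248] tau7 -0.006 q7 0.029 56.8783114580548
t5 315 205
t7 315 205
```

Emit:
send_rows --increments '[{"x": 0, "y": 0, "z": 0, "wx": 0, "wy": 0, "wz": 0.02}]'

```text
time: 15.35
position: [424.9, -183.9, 55.3]
tool_rot: [-0.0, 0.901, 0.434, -0.0]
wrist_force: [-4.3, -1.1, 8.5]
gripper_width: 57.1
gripper_force: 30.0
```

```bash
python3 st.py
```

```text
15.35 [ 424.88 -183.86   55.28] yaw 0.897 F [-4.29 -1.07  8.53] M [-0.341  1.083  0.239] tau7 -0.006 q7 0.013 57.13535324268706
```

Emit:
send_rows --increments '[{"x": 0, "y": 0, "z": 0, "wx": 0, "wy": 0, "wz": 0.02}]'

```text
time: 15.45
position: [424.9, -183.8, 55.3]
tool_rot: [-0.0, 0.905, 0.425, -0.0]
wrist_force: [-4.0, -0.7, 9.5]
gripper_width: 57.1
gripper_force: 30.0
```

```bash
python3 st.py
```

```text
15.45 [ 424.86 -183.83   55.27] yaw 0.8771 F [-4.   -0.65  9.46] M [-0.355  1.106  0.259] tau7 -0.006 q7 -0.003 57.08839073582861
```

Emit:
send_rows --increments '[{"x": 0, "y": 0, "z": 0, "wx": 0, "wy": 0, "wz": 0.02}]'

```text
time: 15.55
position: [424.9, -183.8, 55.3]
tool_rot: [-0.0, 0.91, 0.416, -0.0]
wrist_force: [-4.4, -0.7, 10.2]
gripper_width: 57.2
gripper_force: 30.0
```

```bash
python3 st.py
```

```text
15.55 [ 424.86 -183.81   55.27] yaw 0.8571 F [-4.43 -0.68 10.2 ] M [-0.383  1.085  0.186] tau7 -0.009 q7 -0.019 57.16345159800996
```

Emit:
send_rows --increments '[{"x": 0, "y": 0, "z": 0, "wx": 0, "wy": 0, "wz": 0.02}]'

```text
time: 15.65
position: [424.8, -183.8, 55.3]
tool_rot: [-0.0, 0.914, 0.406, -0.0]
wrist_force: [-4.9, -0.7, 9.8]
gripper_width: 57.4
gripper_force: 30.0
```

```bash
python3 st.py
```

```text
15.65 [ 424.83 -183.83   55.26] yaw 0.8371 F [-4.95 -0.66  9.81] M [-0.33   1.096  0.258] tau7 -0.023 q7 -0.035 57.43727277423875
```

Emit:
send_rows --increments '[{"x": 0, "y": 0, "z": 0, "wx": 0, "wy": 0, "wz": 0.02}]'

```text
time: 15.75
position: [424.8, -183.8, 55.3]
tool_rot: [-0.0, 0.918, 0.397, -0.0]
wrist_force: [-3.7, -1.8, 8.7]
gripper_width: 57.0
gripper_force: 30.0
```

```bash
python3 st.py
```

```text
15.75 [ 424.83 -183.81   55.27] yaw 0.8171 F [-3.71 -1.75  8.67] M [-0.279  1.052  0.247] tau7 -0.036 q7 -0.052 56.95657479969374
```

Emit:
send_rows --increments '[{"x": 0, "y": 0, "z": 0, "wx": 0, "wy": 0, "wz": 0.02}]'

```text
time: 15.85
position: [424.8, -183.8, 55.3]
tool_rot: [-0.0, 0.922, 0.388, -0.0]
wrist_force: [-4.3, -0.7, 9.5]
gripper_width: 57.6
gripper_force: 30.0
```

```bash
python3 st.py
```

```text
15.85 [ 424.81 -183.8    55.28] yaw 0.7972 F [-4.31 -0.75  9.52] M [-0.304  1.065  0.237] tau7 -0.049 q7 -0.068 57.63772289025832
```

Emit:
send_rows --increments '[{"x": 0, "y": 0, "z": 0, "wx": 0, "wy": 0, "wz": 0.02}]'

```text
time: 15.95
position: [424.8, -183.8, 55.3]
tool_rot: [-0.0, 0.925, 0.379, -0.0]
wrist_force: [-5.0, -0.7, 9.9]
gripper_width: 57.4
gripper_force: 30.0
```

```bash
python3 st.py
```

```text
15.95 [ 424.8  -183.8    55.28] yaw 0.7772 F [-5.03 -0.67  9.89] M [-0.377  1.172  0.294] tau7 -0.062 q7 -0.084 57.360847537017825
```

Emit:
send_rows --increments '[{"x": 0, "y": 0, "z": 0, "wx": 0, "wy": 0, "wz": 0.02}]'

```text
time: 16.05
position: [424.8, -183.8, 55.3]
tool_rot: [-0.0, 0.929, 0.37, -0.001]
wrist_force: [-4.9, 0.4, 9.7]
gripper_width: 57.4
gripper_force: 30.0
```

```bash
python3 st.py
```

```text
16.05 [ 424.81 -183.82   55.29] yaw 0.7572 F [-4.89  0.39  9.68] M [-0.328  1.11   0.259] tau7 -0.075 q7 -0.1 57.36689323557872
```

Emit:
send_rows --increments '[{"x": 0, "y": 0, "z": 0, "wx": 0, "wy": 0, "wz": 0.015}]'

```text
time: 16.15
position: [424.8, -183.8, 55.3]
tool_rot: [-0.0, 0.932, 0.363, -0.001]
wrist_force: [-5.0, -1.9, 9.9]
gripper_width: 57.2
gripper_force: 30.0
```

```bash
python3 st.py
```

```text
16.15 [ 424.81 -183.8    55.28] yaw 0.7424 F [-4.98 -1.92  9.9 ] M [-0.346  1.153  0.328] tau7 -0.175 q7 -0.112 57.15102349267965
```

Emit:
send_rows --increments '[{"x": 0, "y": 0, "z": 0, "wx": 0, "wy": 0, "wz": 0.015}]'

```text
time: 16.25
position: [424.8, -183.8, 55.3]
tool_rot: [-0.0, 0.935, 0.356, -0.001]
wrist_force: [-4.3, -0.9, 10.3]
gripper_width: 57.0
gripper_force: 30.0
```

```bash
python3 st.py
```

```text
16.25 [ 424.8  -183.78   55.27] yaw 0.7276 F [-4.29 -0.95 10.34] M [-0.367  1.129  0.301] tau7 -0.151 q7 -0.124 57.01817181430618
```

Emit:
send_rows --increments '[{"x": 0, "y": 0, "z": 0, "wx": 0, "wy": 0, "wz": 0.015}]'

```text
time: 16.35
position: [424.8, -183.8, 55.3]
tool_rot: [-0.0, 0.937, 0.349, -0.001]
wrist_force: [-4.1, -0.7, 9.6]
gripper_width: 57.5
gripper_force: 30.0
```

```bash
python3 st.py
```

```text
16.35 [ 424.8  -183.77   55.29] yaw 0.7126 F [-4.15 -0.65  9.62] M [-0.366  1.099  0.268] tau7 -0.158 q7 -0.136 57.453116188303696
```

```bash
cat > fit.py <<'E'
import numpy as np
d=np.array([1.6666,.226,1.3666,.196,1.1566,.198,1.097,.238,1.037,.268,1.0072,.217,.9772,.199,.9571,.219,.9371,.170,.9171,.248,.897,.239,.8771,.259,.8571,.186,.8371,.258,.8171,.247,.7972,.237,.7772,.294,.7572,.259,.7424,.328,.7276,.301,.7126,.268]+__import__("json").loads((__import__("sys").argv+["[]"])[1])).reshape(-1,2)
for s in(.6,.8,1.):
    C=np.linspace(.6,1.,401);best=[]
    for c in C:
        h=s*np.maximum(0,c-d[:,0]);b=(d[:,1]-h).mean();best.append((np.std(d[:,1]-h-b),c,b))
    best=np.array(best);i=best[:,0].argmin();ok=best[best[:,0]**2*len(d)<best[i,0]**2*(len(d)+1)]
    print(s,best[i].round(4),"range",ok[[0,-1],1],"push",(best[i,1]-d[-1,0])*s*100)
E
python3 fit.py
```

```text
0.6 [0.0273 0.857  0.2211] range [0.84 0.87] push 8.663999999999998
0.8 [0.0285 0.828  0.223 ] range [0.81  0.851] push 9.231999999999996
1.0 [0.0295 0.809  0.2245] range [0.795 0.826] push 9.639999999999993
```

View pics/cmp.png

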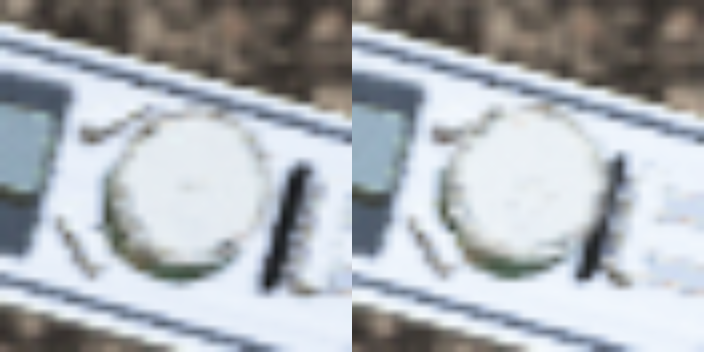

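Emit:
send_rows --increments '[{"x": 0, "y": 0, "z": 0, "wx": 0, "wy": 0, "wz": 0.005}]'

```text
time: 16.45
position: [424.7, -183.8, 55.3]
tool_rot: [-0.0, 0.938, 0.347, -0.001]
wrist_force: [-4.1, -1.1, 9.7]
gripper_width: 57.3
gripper_force: 30.0
```

```bash
python3 st.py
```

```text
16.45 [ 424.74 -183.77   55.27] yaw 0.7077 F [-4.07 -1.12  9.67] M [-0.277  1.143  0.315] tau7 -0.341 q7 -0.14 57.259113762141794
```

Emit:
send_rows --increments '[{"x": 0, "y": 0, "z": 0, "wx": 0, "wy": 0, "wz": 0.005}]'

```text
time: 16.55
position: [424.8, -183.8, 55.3]
tool_rot: [-0.0, 0.939, 0.344, -0.001]
wrist_force: [-4.2, -0.1, 9.8]
gripper_width: 57.2
gripper_force: 30.0
```

```bash
python3 st.py
```

```text
16.55 [ 424.78 -183.79   55.27] yaw 0.703 F [-4.17 -0.07  9.76] M [-0.306  1.17   0.313] tau7 -0.276 q7 -0.144 57.16068322658961
```

Emit:
send_rows --increments '[{"x": 0, "y": 0, "z": 0, "wx": 0, "wy": 0, "wz": 0.005}]'

```text
time: 16.65
position: [424.8, -183.8, 55.3]
tool_rot: [-0.0, 0.94, 0.342, -0.001]
wrist_force: [-5.4, -1.0, 10.3]
gripper_width: 57.2
gripper_force: 30.0
```

```bash
python3 st.py
```

```text
16.65 [ 424.81 -183.76   55.27] yaw 0.6981 F [-5.44 -0.97 10.31] M [-0.286  1.138  0.376] tau7 -0.274 q7 -0.148 57.219651036159746
```

Emit:
send_rows --increments '[{"x": 0, "y": 0, "z": 0, "wx": 0, "wy": 0, "wz": 0.005}]'

```text
time: 16.75
position: [424.8, -183.8, 55.3]
tool_rot: [-0.0, 0.941, 0.34, -0.001]
wrist_force: [-4.1, -1.0, 10.4]
gripper_width: 57.3
gripper_force: 30.0
```

```bash
python3 st.py
```

```text
16.75 [ 424.81 -183.76   55.28] yaw 0.6931 F [-4.05 -0.96 10.43] M [-0.338  1.128  0.321] tau7 -0.277 q7 -0.152 57.25009611846248
```

```bash
python3 fit.py "[0.7077,0.315,0.703,0.313,0.6981,0.376,0.6931,0.321]"
```

```text
0.6 [0.0276 0.859  0.223 ] range [0.848 0.877] push 9.953999999999997
0.8 [0.028 0.831 0.223] range [0.817 0.851] push 11.031999999999993
1.0 [0.0288 0.808  0.2246] range [0.797 0.821] push 11.49
```

Emit:
send_rows --increments '[{"x": 0, "y": 0, "z": 0, "wx": 0, "wy": 0, "wz": 0}, {"x": 0, "y": 0, "z": 0, "wx": 0, "wy": 0, "wz": 0}, {"x": 0, "y": 0, "z": 0, "wx": 0, "wy": 0, "wz": 0}, {"x": 0, "y": 0, "z": 0, "wx": 0, "wy": 0, "wz": 0}, {"x": 0, "y": 0, "z": 0, "wx": 0, "wy": 0, "wz": 0}, {"x": 0, "y": 0, "z": -5, "wx": 0, "wy": 0, "wz": 0}, {"x": 0, "y": 0, "z": -25, "wx": 0, "wy": 0, "wz": 0}, {"x": 0, "y": 0, "z": -55, "wx": 0, "wy": 0, "wz": 0}, {"x": 0, "y": 0, "z": -90, "wx": 0, "wy": 0, "wz": 0}, {"x": 0, "y": 0, "z": -110, "wx": 0, "wy": 0, "wz": 0}, {"x": 0, "y": 0, "z": -115, "wx": 0, "wy": 0, "wz": 0}, {"x": 0, "y": 0, "z": -115, "wx": 0, "wy": 0, "wz": 0}]' --fingers -0.65

```text
time: 17.95
position: [426.2, -183.4, 170.6]
tool_rot: [0.0, 0.941, 0.34, 0.001]
wrist_force: [-0.1, 0.8, 0.5]
gripper_width: 76.0
gripper_force: 0.0
```

```bash
python3 st.py
python3 - <<'E'
from h import *
from bench import *
w=grab_frame("wrist");cv2.imwrite("pics/w8.png",w["image"][:,:,::-1])
E
```

```text
17.95 [ 426.23 -183.37  170.64] yaw 0.6932 F [-0.07  0.75  0.53] M [-0.07   0.111 -0.002] tau7 -0.107 q7 -0.325 76.02747505031762
```

View pics/w8.png

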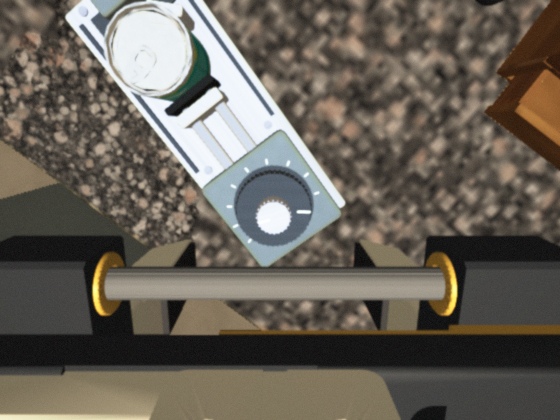

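The wrist view shows the tin upright at (150,50), held between the pad and the V. The ring's white mark at (303,212) turned with the gripper, so it didn't slip, and the gripper is clear.

```bash
python3 -c "
from bench import *
print(hand_in())"
```

```text
the job is handed in; nothing more can be done
None
```

I stood the tin upright on the clamp's bed, turned only the outer ring clockwise (about 1.63 rad) until the jaws pressed on it with an estimated 11 N, let go, and handed the job in at about 18 s; the result didn't come back.

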